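# Roll the blue tube up to its stop

### The arm

A 6-joint arm with a two-finger parallel gripper is mounted at the origin on the work surface. World frame = base frame: x ahead of the robot, y to its left, z up, the work surface at z = 0. Lengths are in m, angles in rad, forces in N, time in s.
With the tool pointing down it reaches from about 0.325 to 0.775 m from the base axis. Payload 5.5 kg.
Tool frame: the origin (TCP) lies between the finger pads; the fingertips stand 8 mm ahead of it and the grasp point (between the pads) lies 11 mm behind it (tcp_to_tips is the distance from the TCP to the fingertips, in m); z points along the fingers, y is the direction in which the jaws open and shut (so a half turn about z gives the same grasp; the last joint's range is limited). The gripper opens to 88 mm and grips with 3 to 60 N. Pads are 20 mm wide; open, the fingers measure 115 mm over their backs; the gripper's body (75 mm by 178 mm) begins 61 mm behind the grasp point.
Start: joints at [1.057, 0.091, 1.231, -0, 1.82, -0.057], TCP at [0.265, 0.538, 0.231] pointing down, gripper open.
Joint ranges: [-2.87, 2.87], [-0.86, 2.18], [0.17, 2.46], [-1.51, 4.65], [0.06, 2.69], [-2.65, 2.65]. Speed limits (rad/s): [2.57, 2.57, 3.01, 3.14, 3.14, 3.14].

### API

Orientations are given as a unit quaternion [w, x, y, z].
In Python, from bench import * gives the robot as it stands. Calls block until the motion is done:
- move_to(position, orientation): joint-space move of the TCP to a pose.
- move_l(position, speed=0.15, orientation=None): straight line of the TCP; orientation=None keeps the orientation; speed is the mean speed in m/s.
- movej(angles): joint-space move.
- gripper_open() and close(): open the fingers fully, or close them until they stop; the grip force is fixed at half the most.
- hold(seconds).
- inverse_kinematics(position, orientation): joint angles nearest the present ones, or None.
- state(): the state.
- get_image(name): name is "side" or "top" or "wrist"; returns a dict with "frame" (480x640x3 uint8, blue, green, red), "depth" (480x640 float32, m along the optical axis (not along the pixel's ray), 0 where there is no reading), "camera_matrix" (3x3 intrinsics, pixels), "k1" (the pictures are not rectified: a ray, as slopes to the right and down, at radius r is drawn at 1 + k1 r^2 times it, then the intrinsics apply), "view" (4x4, takes a point from world to camera coordinates). Camera axes: x right, y up, looking along -z (the intrinsics and any distortion apply to the point x, -y, -z); pixel columns grow to the right and rows downward; lengths in m; the calibration is good to about 2 mm. A picture is of the moment at which its call begins.
A pose or a line that the arm cannot do raises IKError and nothing moves.
- job_done(): hands the job in, once; it reports no verdict.
The state is a dict: "time": time; "joint_pos": joint angles; "dq": joint speeds; "joint_torque": joint torques, N m; "ee_pos": TCP position; "ee_rot": TCP orientation; "ft_force": force on the tool from outside, world axes, zero at the start; "moment": the same for the moment, N m; "finger_gap": finger opening in m.
Only numpy, scipy, OpenCV 4.12 (cv2) and the standard library are available. Lean on these libraries where they do the work, as an engineer would, in place of code of your own. Each camera call takes 0.05 s, during which the arm holds its last target. There are 200 camera calls.

### The job

The blue-banded cardboard tube has rolled down to the foot of its lane in the sloped wooden rack. Push it back up that same lane with the fingertips, without gripping or lifting it and without ramming the stop, until it has rolled over the low yellow ridge and lies against its stop, where it cannot roll back, then take the hand away. Leave the red-banded tube and everything else on the table alone.

Things in the scene. Friction and masses are not known exactly. Their poses are not given: they have to be found in the camera images.
- blue_tube_center (a point): Middle of the tube to move: closed cardboard tube with blue end caps and a 24 mm blue band round its middle, 60 mm diameter, 90 mm long, 70 to 130 g, smooth slippery skin. y is its axis, across the lane; x, z turn as it rolls. It starts leaning on the 8 mm lip at the low end of either lane; a finger fits in behind it from above. Pushed at mid-height it rolls easily; pushed near the top it may wedge.
- red_tube_center (a point): Middle of the other tube, same size and make but with red caps and a red band, at the low end of the other lane, same axes. To be left where it is.
- gutter: Floor of the fixed wooden two-lane rack. Origin: centre of its upper surface; x runs up the slope (6 degrees), y to the left lane (seen looking up-slope), z square to it. 360 mm long, 232 wide. Lanes 98 mm wide, centred on y = +55 (left) and -55 mm (right); walls and divider 12 mm thick, 25 high. Lips at the low ends: x -180 to -170 mm, 8 high. Tubes start at x = -150, z = 30 mm.
- stop_left_face (a point): Foot of the left stop's face, mid-lane at floor level; axes as the gutter's. Stop: dark wood block 94 mm wide, 14 thick (to +x), 35 high, brass knob to 47; clamped firmly 70 to 140 mm up-slope of the gutter's centre. Yellow ridge across the lane: ramp from x = -61.5, up to 3 mm at -44.5, then a step down. A parked tube's centre is at x = -30 to -32, z = 30 mm; the ridge keeps it from rolling back.
- stop_right_face (a point): The same for the stop of the right lane, which is clamped at its own place.
- brush_pot_mid (a point): Green glass pot of brushes, 72 mm diameter, 85 mm high (brushes reach 195 mm); the point is 42 mm up on its axis. Leave alone.
- ochre_jar: Orange paint jar with white lid, 56 mm diameter, 75 mm high; origin at the centre of its underside. Leave alone.
- green_jar: Green paint jar with black lid, 56 mm diameter, 75 mm high; origin at the centre of its underside. Leave alone.
- tape_roll: Yellow roll of tape lying flat, 90 mm diameter, 24 mm high; origin at the centre of its underside. Leave alone.
- palette_knife: Spatula-shaped painting knife lying on the table, 280 mm long, 65 mm wide at the blade, 20 mm high at the handle, along its x axis; origin at its middle, on the underside. Leave alone.
Mind the look-alikes: they are no part of the job. What is shaped like the part that bears blue_tube_center but pink or purple is not meant.

How it is judged:
By the outcome, as a careful person would: the job done as asked, in the order asked, and still so for the second after the job is handed in, with the robot touching nothing.
It also fails if it takes over 42 s, if anything falls off the work surface, if the arm or the gripper's body presses on something with over 40 N, if the wrist force passes 120 N, or if a joint passes its speed limit or range.

## Working session

There is one attempt and no reset: what is moved stays moved. The work goes in short steps, each a Python script; the robot and the scene stay as the last script left them, time stands still between calls to the robot, and variables do not carry over. Pictures are saved under pics/ and viewed, about 8 in all and at most 12, crops included, and the job is handed in when it is done.

```bash
mkdir -p pics; ls; python3 - <<'E'
from bench import *
import cv2, numpy as np
for n in("top","side"):
    d=get_image(n); cv2.imwrite(f"pics/{n}1.png",d["frame"]); np.savez(f"{n}1.npz",**d)
    print(n,d["k1"],np.round(d["camera_matrix"],1).tolist(),np.round(d["view"],3).tolist())
s=state(); print(s["time"],s["ee_pos"],s["ee_rot"],s["finger_gap"])
E
```

```text
pics
top -0.05089212307230304 [[442.2, 0.0, 315.5], [0.0, 442.2, 245.1], [0.0, 0.0, 1.0]] [[-0.013, -1.0, 0.014, -0.015], [0.995, -0.012, 0.101, -0.51], [-0.101, 0.015, 0.995, -1.044], [0.0, 0.0, 0.0, 1.0]]
side -0.21078920267690704 [[616.5, 0.0, 320.2], [0.0, 616.5, 239.1], [0.0, 0.0, 1.0]] [[0.868, -0.497, -0.01, -0.457], [0.269, 0.451, 0.851, -0.167], [-0.418, -0.741, 0.525, -1.467], [0.0, 0.0, 0.0, 1.0]]
0.1 [0.26451782 0.53825114 0.22964911] [-2.38115495e-04  2.26416348e-01  9.74030233e-01 -8.28424240e-04] 0.08772317712454533
```

View pics/top1.png

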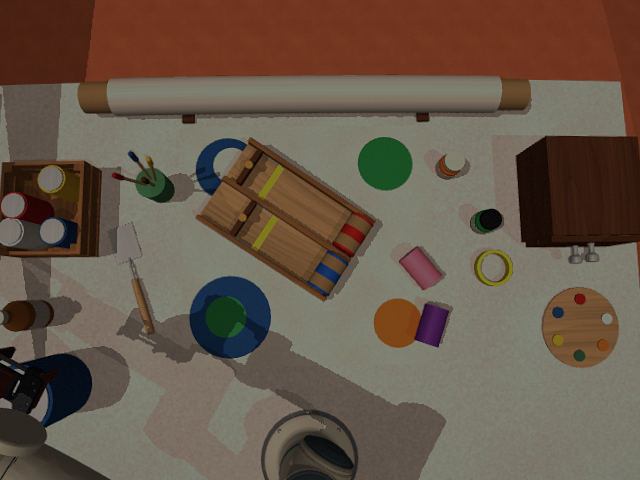

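View pics/side1.png

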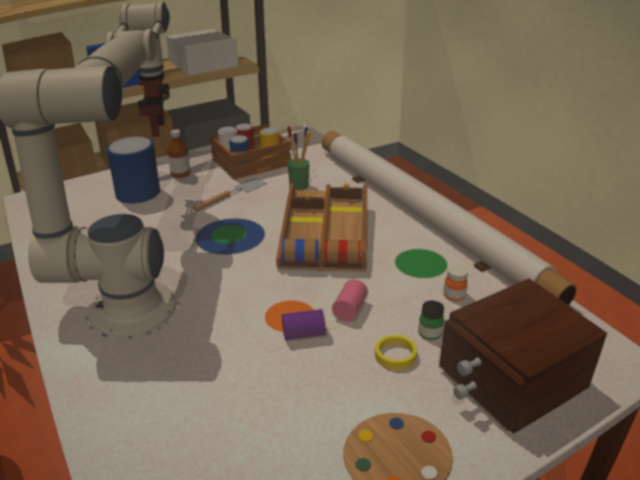

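The blue-banded tube is at top (328,271) and side (300,250), in the left lane looking up-slope. The red one is at top (352,233), side (345,250). Candidates that could be mistaken for it: pink tube (420,268), purple tube (432,325), blue discs (230,316) and (225,167), blue can (65,390). By the description, the one in the rack with the blue band and caps is the right one. Next I'll measure it.

```bash
cat > h.py <<'E'
import numpy as np, cv2
def load(n): return dict(np.load(n+".npz"))
def rays(d,uv):
    """camera centre and world ray directions (unit depth along optical axis)"""
    K=d["camera_matrix"];k=float(d["k1"]);uv=np.atleast_2d(uv).astype(float)
    p=(uv-K[:2,2])/[K[0,0],K[1,1]]; s=p.copy()
    for _ in range(10): s=p/(1+k*(s**2).sum(1,keepdims=True))
    V=d["view"];R=V[:3,:3]; c=-R.T@V[:3,3]
    return c,np.c_[s[:,0],-s[:,1],-np.ones(len(s))]@R
def onplane(d,uv,z):
    c,r=rays(d,uv); return c+r*((z-c[2])/r[:,2])[:,None]
def bydepth(d,uv):
    c,r=rays(d,uv); uv=np.atleast_2d(uv).astype(int); return c+r*d["depth"][uv[:,1],uv[:,0]][:,None]
def tri(d1,a,d2,b):
    c1,r1=rays(d1,a);c2,r2=rays(d2,b);r1=r1[0];r2=r2[0]
    t=np.linalg.lstsq(np.c_[r1,-r2],c2-c1,rcond=None)[0]
    p,q=c1+t[0]*r1,c2+t[1]*r2
    return (p+q)/2,np.linalg.norm(p-q)
def mask(d,col,roi):
    h=cv2.cvtColor(d["frame"],cv2.COLOR_BGR2HSV);H,S,V=cv2.split(h)
    m={"blue":(H>100)&(H<125)&(S>120)&(V>50),"red":((H<6)|(H>174))&(S>150)&(V>50),"yellow":(H>22)&(H<34)&(S>130)&(V>80)}[col]
    o=np.zeros(H.shape,np.uint8);x0,y0,x1,y1=roi;o[y0:y1,x0:x1]=m[y0:y1,x0:x1];return o
def blobs(m,amin=15):
    n,l,s,c=cv2.connectedComponentsWithStats(m)
    return [(c[i],s[i,4],cv2.minAreaRect(np.argwhere(l==i)[:,::-1].astype(np.float32))) for i in range(1,n) if s[i,4]>=amin]
E
python3 - <<'E'
from h import *
t,s=load("top1"),load("side1")
for n,d,roi in(("top",t,(200,130,385,305)),("side",s,(275,180,375,275))):
    for c in("blue","red","yellow"):
        for b in blobs(mask(d,c,roi)):
            print(n,c,b[0].round(1),b[1],[np.round(v,1) for v in b[2]],bydepth(d,b[0]).round(3))
# floor plane from depth, left lane: patch between ridge and tube
uv=np.array([(u,v) for u in range(280,312) for v in range(236,262)])
print("cand",len(uv))
P=bydepth(t,uv);P=P[P[:,2]>0.005]
A=np.c_[P[:,:2],np.ones(len(P))];k=np.linalg.lstsq(A,P[:,2],rcond=None)[0];print("plane",k,"slope deg",np.degrees(np.arctan(np.hypot(*k[:2]))),"dir",np.degrees(np.arctan2(k[1],k[0])),np.std(A@k-P[:,2]))
im=t["frame"][120:310,190:390];cv2.imwrite("pics/crop1.png",cv2.resize(im,None,fx=3.9,fy=3.15*1,interpolation=cv2.INTER_CUBIC))
E
```

```text
top blue [216.2 153.3] 668 [array([217.2, 153.6]), array([24.5, 55.8]), np.float64(52.5)] [[0.749 0.227 0.001]]
top blue [210.2 183. ] 195 [array([210.8, 183.5]), array([11. , 21.4]), np.float64(77.9)] [[0.671 0.24  0.004]]
top blue [337.4 257. ] 55 [array([337.3, 257. ]), array([23.9,  2.6]), np.float64(32.3)] [[ 0.476 -0.071  0.078]]
top blue [327.4 272.5] 231 [array([327.4, 272.4]), array([23.9,  9.6]), np.float64(32.5)] [[ 0.441 -0.047  0.081]]
top blue [233.9 290.6] 1233 [array([234. , 290.5]), array([68., 27.]), np.float64(0.0)] [[0.403 0.179 0.002]]
top blue [317.4 287.9] 56 [array([317.4, 287.9]), array([23.9,  2.2]), np.float64(33.7)] [[ 0.406 -0.024  0.076]]
top red [362.8 217.8] 58 [array([362.7, 217.9]), array([24.4,  3.5]), np.float64(33.0)] [[ 0.567 -0.131  0.079]]
top red [353.1 232.9] 241 [array([352.9, 233. ]), array([24.7, 10.7]), np.float64(33.0)] [[ 0.532 -0.108  0.079]]
top red [343.  248.8] 99 [array([342.7, 248.6]), array([24.2,  4.6]), np.float64(32.0)] [[ 0.495 -0.084  0.079]]
top yellow [270.5 181.7] 277 [array([270.4, 181.9]), array([ 7.2, 37.7]), np.float64(33.7)] [[0.662 0.085 0.047]]
top yellow [264.6 232.5] 278 [array([264.5, 232.7]), array([ 7.2, 38.8]), np.float64(33.7)] [[0.54  0.1   0.036]]
side blue [299.1 247.6] 115 [array([299.5, 248. ]), array([16.,  7.]), np.float64(90.0)] [[ 0.431 -0.06   0.066]]
side red [325.6 250.1] 36 [array([325.5, 250.5]), array([21.,  1.]), np.float64(90.0)] [[ 0.483 -0.104  0.066]]
side red [342.5 251.4] 175 [array([342.5, 251.5]), array([21.,  7.]), np.float64(90.0)] [[ 0.52  -0.127  0.063]]
side yellow [346.2 208.7] 136 [array([345.5, 209. ]), array([ 4., 31.]), np.float64(90.0)] [[0.663 0.085 0.046]]
side yellow [306.2 219. ] 159 [array([306., 219.]), array([ 4., 32.]), np.float64(90.0)] [[0.543 0.107 0.035]]
cand 832
plane [-1.83992766 -0.35184215  0.96708105] slope deg 61.90549958977726 dir -169.1742468050978 0.08162279187052497
```

View pics/crop1.png

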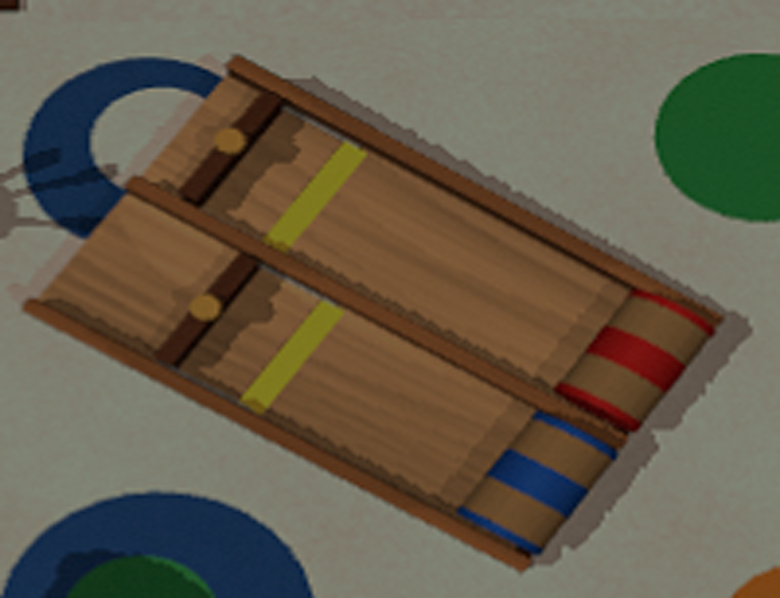

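The crop confirms it: blue caps and band, left lane, at the foot. Ridge and stop are at crop (290,355) and (205,310). Next I'll measure the lane frame from both views.

```bash
cat > m.py <<'E'
from h import *
from scipy.optimize import least_squares
t,s=load("top1"),load("side1")
big={}
for n,d,roi in(("t",t,(250,150,300,260)),("s",s,(285,195,375,230))):
    b=blobs(mask(d,"yellow",roi),60); b.sort(key=lambda q:q[0][1]); big[n+"R"],big[n+"L"]=b[0],b[1]
RL,e1=tri(t,big["tL"][0],s,big["sL"][0]); RR,e2=tri(t,big["tR"][0],s,big["sR"][0])
print("ridge tri L",RL.round(4),e1.round(4),"R",RR.round(4),e2.round(4))
# floor plane of left lane from top depth
hsv=cv2.cvtColor(t["frame"],cv2.COLOR_BGR2HSV)
poly=np.zeros((480,640),np.uint8);cv2.fillPoly(poly,[np.array([[279,220],[318,246],[306,264],[262,243]])],1)
uv=np.argwhere((poly>0)&(t["depth"]>0))[:,::-1];P=bydepth(t,uv);P=P[(P[:,2]>.0)&(P[:,2]<.06)]
f=lambda k:P[:,2]-P[:,:2]@k[:2]-k[2]
k=least_squares(f,[0,0,.03],loss="soft_l1",f_scale=.002,x_scale=[1,1,.1]).x
print("plane",k.round(4),"slope",np.degrees(np.arctan(np.hypot(*k[:2]))),"dir",np.degrees(np.arctan2(k[1],k[0])),len(P),"at ridge",k[:2]@RL[:2]+k[2])
# yaw from ridge axis, cap pairs
for n in("tL","tR"):
    c,(w,h),a=big[n][2];box=cv2.boxPoints(big[n][2]);
    E=[box[0]-box[1],box[1]-box[2]];l=max(E,key=np.linalg.norm);p=onplane(t,np.array([c+l/2,c-l/2]),.04);v=p[0]-p[1];v*=np.sign(v[0])
    print("yaw ridge",np.degrees(np.arctan2(v[1],v[0]))+90,np.linalg.norm(v))
for c,roi in(("blue",(305,245,350,300)),("red",(330,205,375,262))):
    b=sorted(blobs(mask(t,c,roi),40),key=lambda q:q[0][0]);p=onplane(t,np.array([b[-1][0],b[0][0]]),.078);v=p[0]-p[1]
    yaw=np.arctan2(v[1],v[0])+np.pi/2;print(c,"yaw",np.degrees(yaw),np.linalg.norm(v))
    m=mask(t,c,roi);uv=np.argwhere((m>0)&(t["depth"]>0))[:,::-1];Q=bydepth(t,uv);Q=Q[(Q[:,2]>.05)&(Q[:,2]<.1)]
    yaw=np.radians(56.5);u=np.array([np.cos(yaw),np.sin(yaw)]);a=Q[:,:2]@u
    r=least_squares(lambda q:np.hypot(a-q[0],Q[:,2]-q[1])-.03,[np.median(a),.048],loss="soft_l1",f_scale=.002)
    w=np.array([-u[1],u[0]]);lat=(Q[:,:2]@w);lat=(lat.min()+lat.max())/2
    print(" centre",(u*r.x[0]+w*lat).round(4),r.x[1].round(4),"rms",np.sqrt(np.mean(r.fun**2)).round(4),len(Q))
E
python3 m.py
```

```text
ridge tri L [0.5395 0.1002 0.0397] 0.001 R [0.6626 0.085  0.0455] 0.0
plane [ 0.0569  0.0889 -0.003 ] slope 6.026104919836021 dir 57.362694315204415 1247 at ridge 0.036648987272829885
yaw ridge 56.289944136374 0.0929872897345176
yaw ridge 56.659263058821665 0.09241350902093598
blue yaw 56.28205013471121 0.08428745368945977
 centre [ 0.4403 -0.0486] 0.048 rms 0.0016 330
red yaw 56.45077992767791 0.0859722179854994
 centre [ 0.5316 -0.1089] 0.0477 rms 0.0035 381
```

Everything is consistent: slope 6.0°, yaw 56.4°, ridge width 93 mm, tube centre 30 mm above the floor, lateral offset about 0. The left stop works out at x ≈ 83 mm, within 70–140, so the tube has about 201 mm to travel. Next I'll go above the low end with the fingers closed and look.

```bash
cat > g.py <<'E'
from bench import *
import numpy as np, cv2
from scipy.spatial.transform import Rotation as Ro
yaw,phi=np.radians([56.4,6.0])
C=np.array([.4403,-.0486,.0478])
w=np.array([-np.sin(yaw),np.cos(yaw),0]); U=np.array([np.cos(yaw)*np.cos(phi),np.sin(yaw)*np.cos(phi),np.sin(phi)]); N=np.cross(U,w)
def quat(sg):
    y=sg*w; z=-N; q=Ro.from_matrix(np.c_[np.cross(y,z),y,z]).as_quat(); return q[[3,0,1,2]]
def pt(a,n): return C+a*U+n*N   # lane frame, origin = tube start centre
def lane():
    s=state(); d=s["ee_pos"]-C; return np.round([d@U*1e3,d@w*1e3,d@N*1e3],1),np.round([s["ft_force"]@v for v in(U,w,N)],2),round(s["time"],2)
E
python3 - <<'E'
from g import *
opts=[]
for sg in(1,-1):
    q=quat(sg)
    J=[inverse_kinematics(pt(*x),q) for x in((-.055,.12),(-.055,-.004),(.17,-.004))]
    print(sg,[None if j is None else np.round(j,2) for j in J])
    if all(j is not None for j in J): opts.append((np.abs(np.array(J[0])-state()["joint_pos"]).max(),sg))
sg=min(opts)[1];print("use",sg);open("sg","w").write(str(sg))
close();move_to(pt(-.055,.12),quat(sg));print(lane(),state()["finger_gap"])
d=get_image("wrist");cv2.imwrite("pics/wrist1.png",d["frame"]);np.savez("wrist1.npz",**d)
E
```

```text
1 [None, None, array([ 0.06, -0.1 ,  1.72,  0.08,  1.45, -2.51])]
-1 [array([-0.42, -0.45,  1.83,  0.1 ,  1.74,  0.18]), array([-0.39, -0.4 ,  2.02,  0.1 ,  1.5 ,  0.19]), array([ 0.06, -0.1 ,  1.72,  0.08,  1.45,  0.64])]
use -1
(array([-54.4,   0. , 120.1]), array([-0.03, -0.92,  0.43]), 3.8) 0.0001777922585785676
```

View pics/wrist1.png

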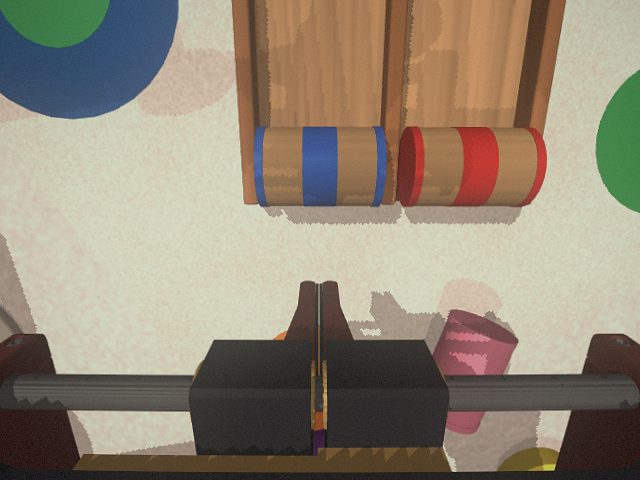

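The wrist view shows the blue band at (320,166), square in front of the closed fingers at (319,285), with red to the right. Next I'll check the tube centre from this view, descend behind it and start pushing.

```bash
python3 - <<'E'
from g import *
from h import *
d=load("wrist1");m=mask(d,"blue",(290,110,350,215));uv=np.argwhere((m>0)&(d["depth"]>0))[:,::-1];Q=bydepth(d,uv)-C
a,n=Q@U,Q@N
from scipy.optimize import least_squares
r=least_squares(lambda q:np.hypot(a-q[0],n-q[1])-.03,[0,0],loss="soft_l1",f_scale=.002)
print("tube centre wrist, mm in lane frame",r.x*1e3,"lat",np.median(Q@w)*1e3,len(a))
off=r.x[0]
assert abs(off)<.006 and abs(r.x[1])<.006
q=quat(-1)
move_l(pt(-.055,-.004),.12);print(lane())
for x in np.arange(-.045,-.014,.005):
    move_l(pt(x,-.004),.05);print(lane())
d=get_image("side");cv2.imwrite("pics/side2.png",cv2.resize(d["frame"][150:300,230:430],(800,600)))
E
```

```text
tube centre wrist, mm in lane frame [2.1001476  0.12049451] lat 0.40497106081582496 2284
(array([-54.8,  -0.6,  -3.1]), array([-0.78, -0.4 ,  0.12]), 5.03)
(array([-44.6,  -0.1,  -3.7]), array([ 0.25,  0.05, -0.02]), 5.38)
(array([-39.8,   0. ,  -4. ]), array([-0.47,  0.08, -0.31]), 5.63)
(array([-34.8,   0. ,  -4. ]), array([-0.32,  0.65, -0.57]), 5.88)
(array([-29.7,   0. ,  -4. ]), array([-0.07, -0.89,  0.52]), 6.13)
(array([-24.7,   0. ,  -4. ]), array([0.69, 0.1 , 0.06]), 6.38)
(array([-19.7,   0. ,  -4. ]), array([ 0.22, -0.14, -0.81]), 6.63)
(array([-14.7,   0. ,  -4. ]), array([ 1.2 ,  0.14, -0.86]), 6.88)
```

View pics/side2.png

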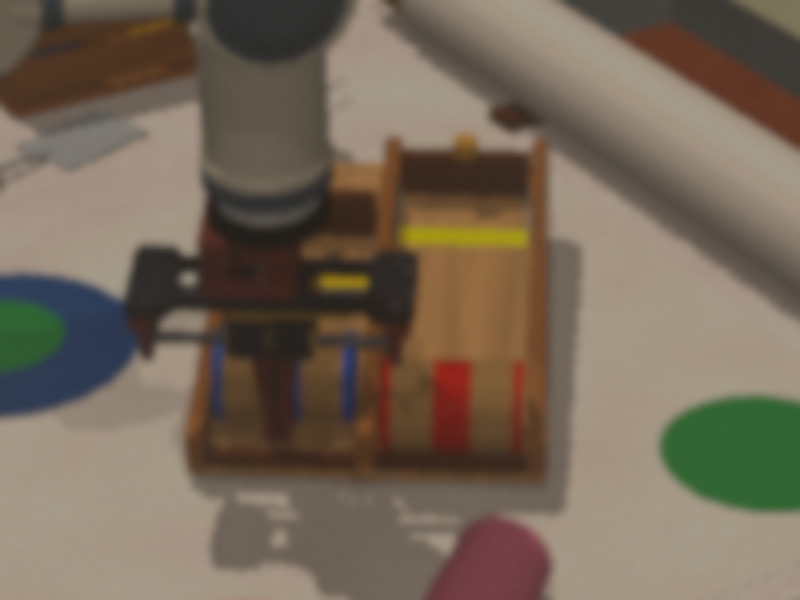

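The fingers stand centred behind the tube at (280,400). The tube is rolling ahead (blue at row ~380, red still at ~405). I'll continue, measuring the tube from the wrist view.

```bash
cat > t.py <<'E'
from g import *
from h import *
from scipy.optimize import least_squares
def tube(save=None):
    """tube centre (a,n) in mm from blue pixels of the wrist view"""
    d=get_image("wrist")
    if save: cv2.imwrite(save,d["frame"])
    uv=np.argwhere((mask(d,"blue",(0,0,640,480))>0)&(d["depth"]>0))[:,::-1];Q=bydepth(d,uv)-C
    a,n,l=Q@U,Q@N,Q@w; x=lane()[0][0]*1e-3
    k=(abs(l)<.05)&(n>.0)&(n<.045)&(a>x)&(a<x+.09); a,n=a[k],n[k]
    r=least_squares(lambda q:np.hypot(a-q[0],n-q[1])-.03,[np.median(a),0],loss="soft_l1",f_scale=.002)
    return (r.x*1e3).round(1),len(a)
E
python3 - <<'E'
from t import *
print(tube())
for x,v in((.05,.04),(.10,.04)):
    move_l(pt(x,-.004),v);print(lane(),tube("pics/wrist2.png"))
E
```

```text
(array([28.1,  0.2]), 12763)
(array([49.9, -0. , -4. ]), array([-0.48, -0.06,  0.26]), 8.76) (array([92. ,  0.2]), 12648)
(array([99.8, -0. , -4. ]), array([-0.71,  0.1 , -0.03]), 10.21) (array([141.9,   0.2]), 12082)
```

View pics/wrist2.png

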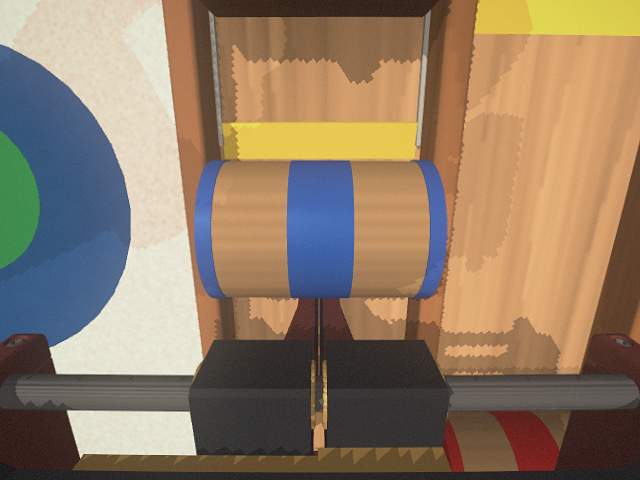

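The tube is square in the lane, band at (320,228). The ridge's far edge is at row ~123 and the foot of the stop at row ~16. Cast both to lane coordinates before the last stretch.

```bash
python3 - <<'E'
from t import *
d=get_image("wrist")
def cast(uv,n):
    c,r=rays(d,uv); k=((n-(c-C)@N)/(r@N))[:,None]; return ((c+k*r-C)@U*1e3).round(1)
m=mask(d,"yellow",(240,90,400,160)); rows=np.argwhere(m.sum(1)>100)[:,0]; print("ridge rows",rows.min(),rows.max())
g=cv2.cvtColor(d["frame"],cv2.COLOR_BGR2GRAY)[:60,250:400].mean(1);foot=int(np.argmax(np.diff(g)))+.5;print("foot row",foot,g[8:24].round())
e=cast([[320,rows.min()-.5]],-.027);f=cast([[320,foot+.5]],-.030);print("step edge",e,"stop foot",f,"diff",f-e)
print(bydepth(d,[[320,int(foot)+4]])@N*1e3-C@N*1e3)
E
```

```text
ridge rows 123 157
foot row 16.5 [ 43.  42.  43.  43.  43.  43.  43.  42.  45. 108. 110. 109. 109. 109.
 109. 109.]
step edge [186.9] stop foot [232.] diff [45.1]
[-29.66053844]
```

Consistent: diff 45.1 against 44.5, and parked centre ≈ 201. The tube should tip over the crest at ≈ 190 (TCP ≈ 148). I'll go slowly in small steps, and stop once it has dropped over.

```bash
python3 - <<'E'
from t import *
move_l(pt(.135,-.004),.035);print(lane(),tube())
for x in np.arange(.139,.1585,.003):
    move_l(pt(x,-.004),.015); hold(.1); c=tube("pics/wrist3.png"); L=lane(); print(L,c)
    if c[0][0]>198 and c[0][1]<1.2 or L[1][0]<-6: break
hold(.3);print(tube())
E
```

```text
(array([134.9,   0. ,  -4.1]), array([-0.58, -0.08,  0.61]), 11.46) (array([177. ,   1.9]), 12819)
(array([139. ,   0. ,  -4.1]), array([-0.1 , -0.21, -0.47]), 12.07) (array([181.1,   2.6]), 12957)
(array([142.,   0.,  -4.]), array([ 0.01,  0.7 , -0.  ]), 12.57) (array([184.2,   3. ]), 13083)
(array([145.,   0.,  -4.]), array([-0.41, -0.34, -0.68]), 13.07) (array([187.1,   3.1]), 13119)
(array([148.,   0.,  -4.]), array([-0.03,  0.63, -0.48]), 13.57) (array([199.7,   0.2]), 12926)
(array([199.9,   0.2]), 12861)
```

View pics/wrist3.png

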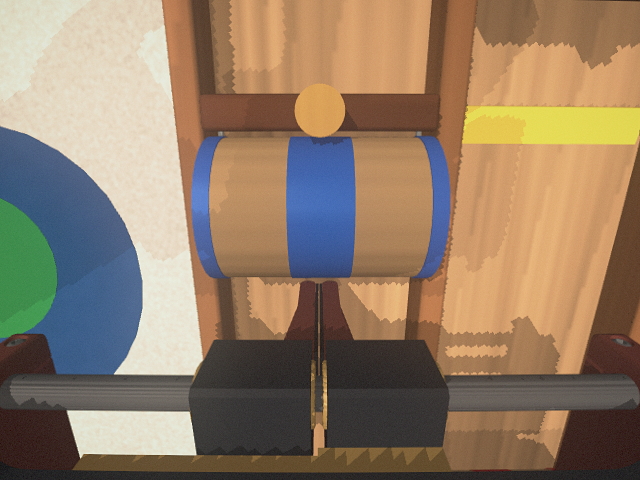

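The tube rolled over the crest and dropped into the pocket (a 199.9, height 0.2, hard by the stop). Now I'll back off, lift and check.

```bash
python3 - <<'E'
from t import *
move_l(pt(.125,-.004),.08); move_l(pt(.115,.15),.15); print(lane()); hold(.8)
print(tube("pics/wrist4.png"))
move_l(pt(.0,.17),.2); hold(.2);print(lane(),tube())
d=get_image("side");np.savez("side3.npz",**d)
a=load("side1")["frame"];b=d["frame"]
cv2.imwrite("pics/end.png",np.vstack([cv2.resize(b[150:300,230:430],(400,300)),cv2.resize(cv2.imread("pics/wrist4.png"),(400,300))]))
for c in("red",):
    for n,i in(("before",load("side1")),("after",d)): print(n,[(q[0].round(1),q[1]) for q in blobs(mask(i,c,(275,180,375,275)))])
E
```

```text
(array([114.8,   0.4, 148.7]), array([-0.6 , -0.1 ,  0.36]), 15.53)
(array([200.6,   0.3]), 1357)
  return _methods._mean(a, axis=axis, dtype=dtype,
  ret = ret.dtype.type(ret / rcount)
Traceback (most recent call last):
  File "t.py", line 11, in tube
    r=least_squares(lambda q:np.hypot(a-q[0],n-q[1])-.03,[np.median(a),0],loss="soft_l1",f_scale=.002)
ValueError: Initial guess is outside of provided bounds
```

My window, which follows the arm, simply excluded the tube once the hand had moved away. I'll check from the top and side cameras instead.

```bash
python3 - <<'E'
from t import *
d=get_image("side");t=get_image("top");print(lane())
cv2.imwrite("pics/end.png",np.hstack([cv2.resize(d["frame"][150:300,230:430],(400,300)),cv2.resize(t["frame"][120:310,180:433],(400,300))]))
for n,i in(("before",load("side1")),("after",d)): print(n,[(q[0].round(1),q[1]) for q in blobs(mask(i,"red",(275,180,375,275)))])
E
```

```text
(array([5.000e-01, 1.000e-01, 1.698e+02]), array([-0.81,  0.01, -0.12]), 17.47)
before [(array([325.6, 250.1]), np.int32(36)), (array([342.5, 251.4]), np.int32(175))]
after [(array([325.6, 249.7]), np.int32(33)), (array([342.5, 251.4]), np.int32(175))]
```

View pics/end.png

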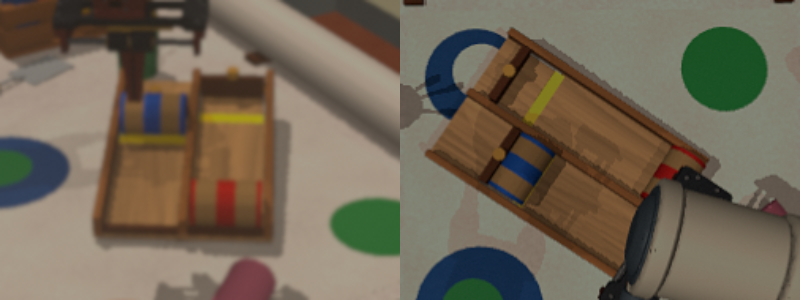

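The blue tube lies behind the ridge against its stop (side (152,112), top (522,168)). The red tube hasn't moved and the hand is clear, so I'm handing in.

```bash
python3 -c "
from bench import *
job_done();print(state()['time'])"
```

```text
the job is handed in; nothing more can be done
the job is handed in; nothing more can be done
```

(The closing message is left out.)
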